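# Shut the screw box, spring open the temple-tip box

## Task

Only one parts box on the rack may stand open at a time, so first push the open lid of the screw box down until its catch snaps over it. Then press the catch tab of the box with the bent temple tips so that its lid springs right up, and draw back. Press gently with the fingertips, leave the shut boxes of nose pads and hinges alone, and leave the loose tools, lenses and small things around the rack where they lie.

Things in the scene. Friction and masses are not known exactly. Their poses are not given: they have to be found in the camera images.
- rack: aluminium rail 120 x 242 mm, base 5 mm thick, fixed to the table, on which four equal parts boxes stand in a row along its y axis, 58 mm apart. Origin under its middle; x points to the back (hinge side of the boxes), y along the row, z up. Its place and turn (to 0.2 rad) vary, and the boxes change places on it.
- box_tips: grey open box 70 mm deep (x) x 56 mm wide (y) with 26 mm walls, fixed on the rack, holding four dark temple tips: long bent sleeves, 6 mm thick and about 55 mm long, lying side by side, seen through its clear lid. Origin: centre of its underside, 5 mm above the table; x to the back, z up. All four boxes are alike but for their contents.
- box_screws: grey open box 70 mm deep (x) x 56 mm wide (y) with 26 mm walls, fixed on the rack, holding two dozen tiny steel screws, 8 mm long, seen through its clear lid. Origin: centre of its underside, 5 mm above the table; x to the back, z up. All four boxes are alike but for their contents.
- box_pads: grey open box 70 mm deep (x) x 56 mm wide (y) with 26 mm walls, fixed on the rack, holding about fourteen pale oval nose pads, 15 x 7 mm, seen through its clear lid. Origin: centre of its underside, 5 mm above the table; x to the back, z up. All four boxes are alike but for their contents.
- box_hinges: grey open box 70 mm deep (x) x 56 mm wide (y) with 26 mm walls, fixed on the rack, holding a dozen small brass barrel hinges, 10 mm, seen through its clear lid. Origin: centre of its underside, 5 mm above the table; x to the back, z up. All four boxes are alike but for their contents.
- lid_tips (a joint): clear lid of box_tips, 3 mm thick, 70 x 56 mm and a 5 mm tongue in front; rad, 0 = shut, 1.75 = open, 10 degrees past upright. Hinge along the box's y at x = +35.5, z = 27.5 mm in the box frame. A weak spring (under 0.3 N at the front edge) swings it up and keeps it open unless the catch holds the tongue (then it reads under 0.02). Shut at the start.
- lid_screws (a joint): clear lid of box_screws, 3 mm thick, 70 x 56 mm and a 5 mm tongue in front; rad, 0 = shut, 1.75 = open, 10 degrees past upright. Hinge along the box's y at x = +35.5, z = 27.5 mm in the box frame. A weak spring (under 0.3 N at the front edge) swings it up and keeps it open unless the catch holds the tongue (then it reads under 0.02). Open (about 1.75) at the start, the only one.
- lid_pads (a joint): clear lid of box_pads, 3 mm thick, 70 x 56 mm and a 5 mm tongue in front; rad, 0 = shut, 1.75 = open, 10 degrees past upright. Hinge along the box's y at x = +35.5, z = 27.5 mm in the box frame. A weak spring (under 0.3 N at the front edge) swings it up and keeps it open unless the catch holds the tongue (then it reads under 0.02). Shut at the start.
- lid_hinges (a joint): clear lid of box_hinges, 3 mm thick, 70 x 56 mm and a 5 mm tongue in front; rad, 0 = shut, 1.75 = open, 10 degrees past upright. Hinge along the box's y at x = +35.5, z = 27.5 mm in the box frame. A weak spring (under 0.3 N at the front edge) swings it up and keeps it open unless the catch holds the tongue (then it reads under 0.02). Shut at the start.
- catch_tips (a joint): sprung catch at the front middle of box_tips; rad, 0 = rest, 0.24 = stop; springs back. Pivot along the box's y at x = -42.5, z = 14 mm: a tab 30 mm wide juts 33 mm to the front; a stalk to z = 39 mm has a nose over the tongue. Tab pressed past 0.18 (4 mm at point tab_tips, 1 to 2 N; stop at 5 mm) frees the lid. A lid pushed down (3 to 6 N at its front edge) snaps under the nose.
- catch_screws (a joint): sprung catch at the front middle of box_screws; rad, 0 = rest, 0.24 = stop; springs back. Pivot along the box's y at x = -42.5, z = 14 mm: a tab 30 mm wide juts 33 mm to the front; a stalk to z = 39 mm has a nose over the tongue. Tab pressed past 0.18 (4 mm at point tab_screws, 1 to 2 N; stop at 5 mm) frees the lid. A lid pushed down (3 to 6 N at its front edge) snaps under the nose.
- catch_pads (a joint): sprung catch at the front middle of box_pads; rad, 0 = rest, 0.24 = stop; springs back. Pivot along the box's y at x = -42.5, z = 14 mm: a tab 30 mm wide juts 33 mm to the front; a stalk to z = 39 mm has a nose over the tongue. Tab pressed past 0.18 (4 mm at point tab_pads, 1 to 2 N; stop at 5 mm) frees the lid. A lid pushed down (3 to 6 N at its front edge) snaps under the nose.
- catch_hinges (a joint): sprung catch at the front middle of box_hinges; rad, 0 = rest, 0.24 = stop; springs back. Pivot along the box's y at x = -42.5, z = 14 mm: a tab 30 mm wide juts 33 mm to the front; a stalk to z = 39 mm has a nose over the tongue. Tab pressed past 0.18 (4 mm at point tab_hinges, 1 to 2 N; stop at 5 mm) frees the lid. A lid pushed down (3 to 6 N at its front edge) snaps under the nose.
- tab_tips (a point): pressing spot on top of the tab of box_tips's catch, in the middle of the tab's width, 64.5 mm in front of the box's centre and 15.5 mm above its underside at rest; 20 mm in front of the stalk, whose top leans 6 mm towards it as the tab goes down.
- tab_screws (a point): pressing spot on top of the tab of box_screws's catch, in the middle of the tab's width, 64.5 mm in front of the box's centre and 15.5 mm above its underside at rest; 20 mm in front of the stalk, whose top leans 6 mm towards it as the tab goes down.
- tab_pads (a point): pressing spot on top of the tab of box_pads's catch, in the middle of the tab's width, 64.5 mm in front of the box's centre and 15.5 mm above its underside at rest; 20 mm in front of the stalk, whose top leans 6 mm towards it as the tab goes down.
- tab_hinges (a point): pressing spot on top of the tab of box_hinges's catch, in the middle of the tab's width, 64.5 mm in front of the box's centre and 15.5 mm above its underside at rest; 20 mm in front of the stalk, whose top leans 6 mm towards it as the tab goes down.
- edge_screws (a point): middle of the top (outer) face of the screw box's lid, 64 mm from the hinge line, just behind the tongue; 29 mm above the box's underside when shut. With the lid open the outer face looks to the back.
- driver: loose precision screwdriver, red handle, 141 mm long, 10 mm thick, lying in front of the rack; origin under its middle, long axis y. Must stay where it lies.
- pen: loose marker pen 135 mm long, 17 mm thick, lying in front of the rack; origin under its middle, long axis y. Must stay where it lies.
- lens_big: loose clear uncut lens, 66 mm wide, 7 mm high, behind the rack; origin under its middle. Must stay.
- lens_small: loose clear uncut lens, 62 mm wide, 7 mm high, behind the rack; origin under its middle. Must stay.
- gauge: loose round lens thickness gauge, 39 mm wide, 13 mm high, behind the rack; origin under its middle. Must stay.
- pad_box: loose small closed carton 27 x 40 x 19 mm behind the rack; origin under its middle. Must stay.

How it is judged:
By the outcome, as a careful person would: the job done as asked, in the order asked, and still so for the second after the job is handed in, with the robot touching nothing.
It also fails if it takes over 45 s, if anything falls off the work surface, if the arm or the gripper's body presses on something with over 40 N, if the wrist force passes 120 N, or if a joint passes its speed limit or range.

## Robot

A 6-joint arm with a two-finger parallel gripper is mounted at the origin on a cart in front of the work surface, level with it; the furniture and walls round the work are solid. World frame = base frame: x ahead of the robot, y to its left, z up, the work surface at z = 0. Lengths are in m, angles in rad, forces in N, time in s.
With the tool pointing down it reaches from about 0.3 to 0.775 m from the base axis. Payload 14.6 kg.
Tool frame: the origin (TCP) lies at the centre of the arm's flange, where the gripper is bolted on; the fingertips stand 199 mm ahead of it and the grasp point (between the pads) lies 180 mm ahead of it; z points along the fingers, y is the line along which they close (so a half turn about z gives the same grasp; the last joint's range is limited). The gripper opens to 94 mm and grips with 3 to 60 N. Pads are 16 mm wide; open, the fingers measure 119 mm over their backs; the gripper's body (75 mm by 177 mm) begins 78 mm behind the grasp point.
Start: joints at [1.197, 0.3, 1.521, -0, 1.321, -0.067], TCP at [0.166, 0.524, 0.405] pointing down, gripper open.
Joint ranges: [-3.03, 3.03], [-0.79, 2.21], [0.23, 2.52], [-1.04, 4.18], [0, 3.07], [-2.55, 2.55]. Speed limits (rad/s): [2.22, 2.22, 2.57, 3.14, 3.14, 3.14].

## Interface

Orientations are given as [roll, pitch, yaw] about the fixed x, y, z axes, in that order (R = Rz(yaw) Ry(pitch) Rx(roll)).
In Python, from station import ctrl gives the robot as it stands. The module is installed in compiled form; this text tells all that it offers.
- The arm moves only by the tool servo_tool, never from a script. Its argument "motion" is a list of rows, each a list of 5 numbers: the closure, from 0 (fully open) to 1 (shut), then the shift along the world's x, y, z in cm, then the turn about the world's z in degrees. A call has 1 to 20 rows; each row is the pose to reach, as a shift and turn from the pose commanded when the call began; what a row does not reach only later rows make up. A row lasts 1/8 s, in which the tool goes at most 62.5 mm and 10.7 degrees, less where a joint would pass 70% of its speed; a pose out of reach is approached as far as the arm can. A call with a gripper value outside its range is refused whole. The fingers move at their own pace and stop on an object; "squeeze" is the grip in N (left out, the last holds). Time passes only in rows, so rows that repeat a pose let the fingers close. It gives the time, the measured TCP pose, the force, the opening and the grip force at its end, in the units of the state.
- ctrl.get_obs(): the state, without advancing time (a new reading comes with each control period).
- ctrl.camera(name): name is "side" or "top" or "wrist"; returns a dict with "image" (384x512x3 uint8, red, green, blue), "fx", "fy", "cx", "cy" (pixels), "camera_from_world" (4x4, takes a point from world to camera coordinates); the wrist camera has in their place "hand_eye" (4x4, takes a point from camera to tool coordinates, whose origin is the TCP and whose axes are the flange's). Camera axes: x right, y up, looking along -z (the intrinsics and any distortion apply to the point x, -y, -z); pixel columns grow to the right and rows downward; lengths in m; the calibration is good to about 2 mm. A picture is of the moment at which its call begins: read the wrist's pose just before it. There is no depth.
- ctrl.hand_in(): hands the job in; it is judged then, once.
The state is a dict: "time_s": time; "qpos": joint angles; "joint_vel": joint speeds; "tau": joint torques, N m; "ee_pos": TCP position; "eef_rot": TCP orientation; "force": force on the tool from outside, world axes, zero at the start; "moment": the same for the moment, N m; "grip_width": finger opening in m; "grip_force": force on a finger pad.
Only numpy, scipy, OpenCV 4.12 (cv2) and the standard library are available. Lean on these libraries where they do the work, as an engineer would, in place of code of your own. Each camera call takes 0.05 s, during which the arm holds its last target. There are 200 camera calls.

## Working session

There is one attempt and no reset: what is moved stays moved. The work goes in short steps, Python scripts to look and compute and a tool call to move; the robot and the scene stay as the last step left them, time stands still between calls to the robot, and variables do not carry over. Pictures are saved under pics/ and viewed, at most 11 in all, crops included, and the job is handed in when it is done.

Besides the shell and the picture viewer there is one more tool, called after "Emit:" as name(argument=value, ...) on one line, values as JSON. servo_tool: Moves the arm, as the interface text tells. Its arguments: {"type":"object","properties":{"motion":{"type":"array","items":{"type":"array","items":{"type":"number"}}},"squeeze":{"type":"number"}},"required":["motion"]}

```bash
mkdir -p pics; cat > h.py <<'E'
import numpy as np,cv2
from station import ctrl
def grab(n,f):
    o=ctrl.get_obs();c=ctrl.camera(n);cv2.imwrite('pics/'+f,c['image'][:,:,::-1]);np.save('pics/'+f+'.npy',np.array([c,o],dtype=object),allow_pickle=True);return c,o
def load(f): return np.load('pics/'+f+'.npy',allow_pickle=True)
from scipy.spatial.transform import Rotation as R
def wfc(c,o):
    if 'camera_from_world' in c: return np.linalg.inv(c['camera_from_world'])
    T=np.eye(4);T[:3,:3]=R.from_euler('xyz',o['eef_rot']).as_matrix();T[:3,3]=o['ee_pos'];return T@np.array(c['hand_eye'])
def cast(f,uv,z):
    c,o=load(f);T=wfc(c,o);r=[]
    for u,v in uv:
        d=T[:3,:3]@np.array([(u-c['cx'])/c['fx'],-(v-c['cy'])/c['fy'],-1]);p=T[:3,3];r.append(p+d*(z-p[2])/d[2])
    return np.array(r)
def proj(f,P):
    c,o=load(f);q=np.linalg.inv(wfc(c,o));P=np.atleast_2d(P);p=P@q[:3,:3].T+q[:3,3]
    return np.c_[c['cx']-c['fx']*p[:,0]/p[:,2],c['cy']+c['fy']*p[:,1]/p[:,2]]
E
python3 - <<'E'
from h import *
for n in ['top','side']:
    c,o=grab(n,n+'0.png'); print(n,[k for k in c],c['fx'],wfc(c,o).round(3).tolist())
print(o)
a=cv2.imread('pics/top0.png');cv2.imwrite('pics/top0b.png',cv2.resize(a,(768,576)))
a=cv2.imread('pics/side0.png');cv2.imwrite('pics/side0b.png',cv2.resize(a,(768,576)))
E
```

```text
top ['image', 'fx', 'fy', 'cx', 'cy', 'camera_from_world'] 410.3254015290452 [[0.003, 0.994, -0.114, 0.447], [-1.0, 0.004, 0.004, -0.083], [0.004, 0.114, 0.994, 0.915], [0.0, 0.0, 0.0, 1.0]]
side ['image', 'fx', 'fy', 'cx', 'cy', 'camera_from_world'] 381.5475723148658 [[0.967, 0.121, -0.224, 0.364], [-0.254, 0.495, -0.831, -0.77], [0.01, 0.86, 0.509, 0.474], [0.0, 0.0, 0.0, 1.0]]
{'time_s': 0.05, 'qpos': array([ 1.19740336e+00,  3.00452563e-01,  1.52157163e+00, -8.41647807e-06,
        1.32067361e+00, -6.66048439e-02]), 'joint_vel': array([ 5.27588737e-04, -1.23388112e-03, -1.86871771e-03, -3.92221500e-04,
        9.80905910e-04, -5.40819374e-05]), 'tau': array([ 3.69415029e-04, -5.33220041e+01, -3.53697789e+01,  7.09721865e-02,
        2.36780226e-02, -2.34428933e-05]), 'ee_pos': array([0.1660932 , 0.52428779, 0.40410037]), 'eef_rot': array([-3.14048942e+00, -6.54192126e-05,  2.83480658e+00]), 'force': array([-0.49088318,  0.8739916 ,  0.38352157]), 'moment': array([ 0.05235151,  0.00832724, -0.00856791]), 'grip_force': 0.0, 'grip_width': 0.09383414259518408}
```

View pics/top0b.png

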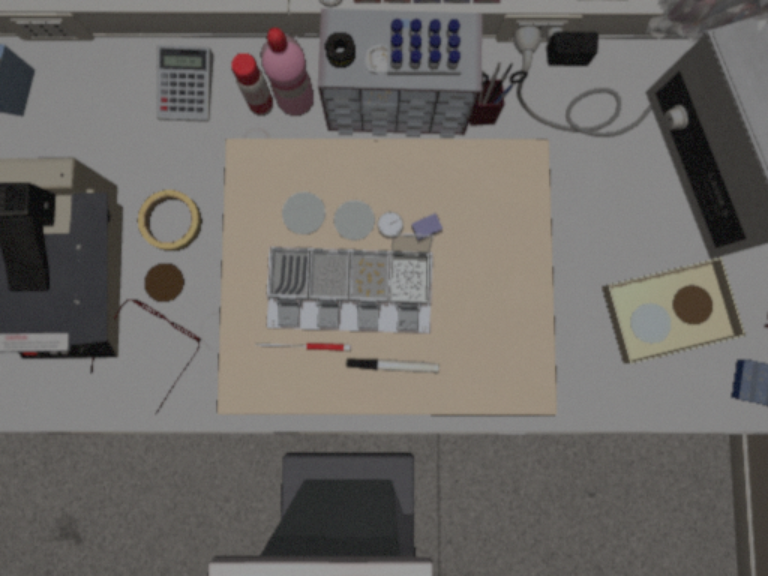

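View pics/side0b.png

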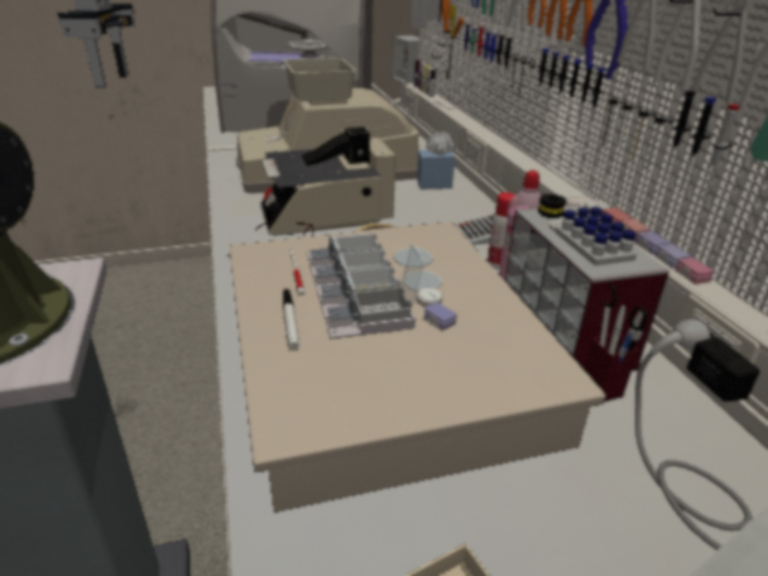

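The top view shows, from left to right at row ~275 of the enlarged picture: tips (290), grey-content box (330), brass hinges (370), and a box of dots (410). A tan strip behind the last one at (410,243) may be its open lid. The driver is at (305,347) and the pen at (393,365). Next I locate the rack and look closer.

```bash
python3 - <<'E'
from h import *
s=1.5
print(cast('top0.png',np.array([(266,328),(431,332),(290,290),(330,290),(370,290),(410,290)])/s,0.005).round(3))
print(cast('top0.png',np.array([(258,345),(350,347),(347,364),(438,369)])/s,0.01).round(3))
a=cv2.imread('pics/top0.png')[150:260,165:300];cv2.imwrite('pics/topc.png',cv2.resize(a,None,fx=5,fy=5,interpolation=cv2.INTER_CUBIC))
c,o=load('top0.png');print(ctrl.camera('wrist')['hand_eye'])
E
```

```text
[[ 0.479  0.082  0.005]
 [ 0.474 -0.161  0.005]
 [ 0.536  0.048  0.005]
 [ 0.536 -0.012  0.005]
 [ 0.536 -0.071  0.005]
 [ 0.536 -0.13   0.005]]
[[ 0.454  0.092  0.01 ]
 [ 0.452 -0.042  0.01 ]
 [ 0.427 -0.038  0.01 ]
 [ 0.421 -0.171  0.01 ]]
[[ 1.19193308e-03  9.66526592e-01  2.56563688e-01  7.47330545e-02]
 [ 9.99998512e-01 -1.47199015e-03  8.99528354e-04 -1.00433979e-03]
 [ 1.24707730e-03  2.56562234e-01 -9.66526909e-01  2.13465175e-02]
 [ 0.00000000e+00  0.00000000e+00  0.00000000e+00  1.00000000e+00]]
```

View pics/topc.png

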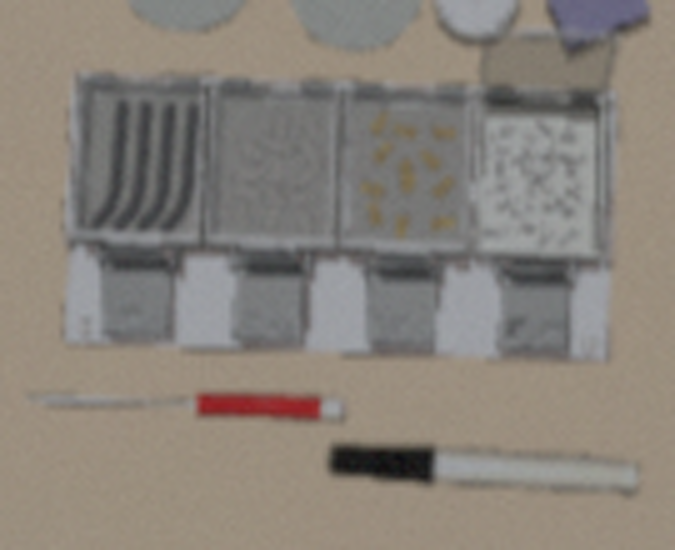

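The rightmost box (crop 540,180) stands open and holds the screws. Its lid shows as the strip at (550,60), leaning back. The tips box is leftmost (crop 145,165), and the rack is nearly square to the world (yaw about -0.02). I'll now go above it for a close look.

Emit:
servo_tool(motion=[[1, 3, -5, 0, 4], [1, 6, -10, 0, 8], [1, 9, -15, 0, 12], [1, 12, -20, 0, 16], [1, 15, -25, 0, 16.5], [1, 18, -30.5, 0, 16.5], [1, 21, -36, 0, 16.5], [1, 24, -41, 0, 16.5], [1, 27, -46, 0, 16.5], [1, 30, -51, 0, 16.5], [1, 33, -56, 0, 16.5], [1, 33, -56, 0, 16.5], [1, 33, -56, 0, 16.5]], squeeze=5)

```text
time_s: 1.78
ee_pos: [0.4959, -0.0354, 0.4043]
eef_rot: [3.141, -0.001, 3.122]
force: [0.6, 0.6, -0.6]
grip_width: 0.0
grip_force: 0.0
```

```bash
python3 - <<'E'
from h import *
c,o=grab('wrist','w1.png');print(o['ee_pos'],o['eef_rot'],o['force'],o['grip_width'],c['fx'],c['cx'],c['cy'])
cv2.imwrite('pics/w1b.png',cv2.resize(c['image'][:,:,::-1],(768,576)))
E
```

```text
[ 0.49588774 -0.03543287  0.40433317] [ 3.14131936e+00 -7.69668374e-04  3.12246523e+00] [ 0.62593142  0.57605774 -0.64171316] 2.426595639463627e-05 273.20158433235343 256.91328128964693 195.2057601369309
```

View pics/w1b.png

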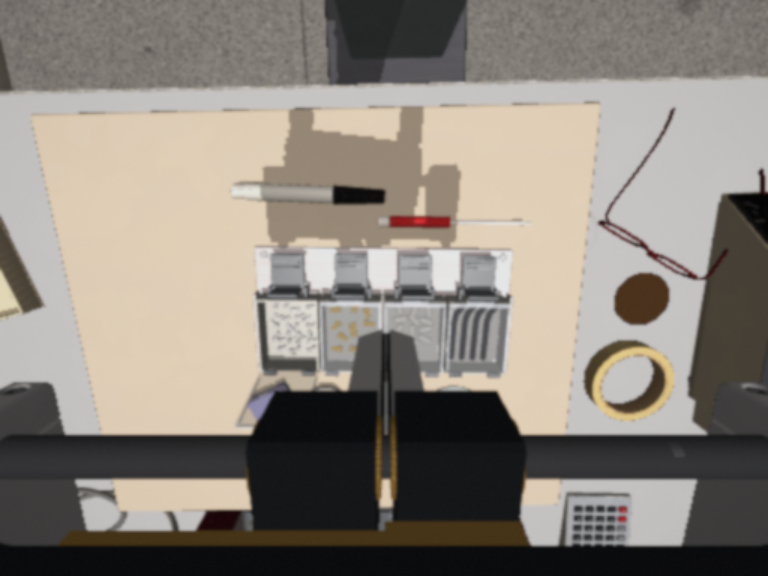

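The wrist picture (upside down) shows the rack's front corners at (256,247) and (511,249). The tabs are at (289,272) for screws and (478,272) for tips, and the open lid is at lower left (265,395).

```bash
python3 - <<'E'
from h import *
a=cv2.imread('pics/w1.png');cv2.imwrite('pics/w1c.png',cv2.resize(a[158:290,150:350],None,fx=4,fy=4,interpolation=cv2.INTER_CUBIC))
P=cast('w1.png',np.array([(256,247),(511,249)])/1.5,.005);print(P.round(4),P[0]-P[1])
print(cast('w1.png',np.array([(272,253),(305,253),(461,254),(496,254)])/1.5,.0195).round(4))
print(cast('top0.png',np.array([(68,343),(608,357)])/5+[165,150],.005).round(4))
E
```

```text
[[ 0.4747 -0.1561  0.005 ]
 [ 0.4808  0.0803  0.005 ]] [-0.00608313 -0.23641036  0.        ]
[[ 0.4783 -0.1377  0.0195]
 [ 0.4788 -0.1082  0.0195]
 [ 0.4822  0.0314  0.0195]
 [ 0.4827  0.0627  0.0195]]
[[ 0.4796  0.0792  0.005 ]
 [ 0.4742 -0.1596  0.005 ]]
```

View pics/w1c.png

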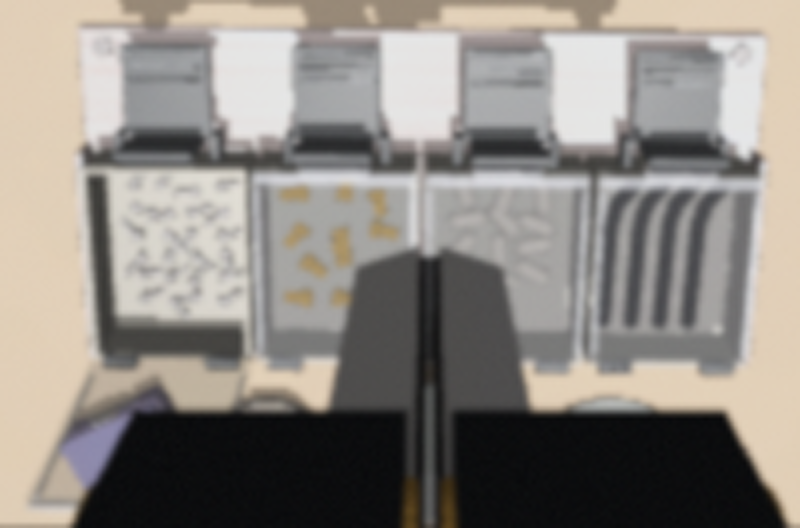

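Emit:
servo_tool(motion=[[1, 5, -3.3, 0, 0], [1, 10, -6.6, 0, 0], [1, 13.4, -9, 0, 0], [1, 13.4, -9, -4, 0], [1, 13.4, -9, -8, 0], [1, 13.4, -9, -12, 0], [1, 13.4, -9, -12, 0]])

```text
time_s: 2.7
ee_pos: [0.6296, -0.1243, 0.2824]
eef_rot: [3.14, -0.005, 3.124]
force: [0.3, -0.5, 1.4]
grip_width: 0.0005
grip_force: 0.0
```

```bash
python3 - <<'E'
from h import *
c,o=grab('side','s1.png');print(o['ee_pos'],o['eef_rot'],o['force'])
cv2.imwrite('pics/s1b.png',cv2.resize(c['image'][120:280,170:350,::-1],None,fx=4,fy=3.7,interpolation=cv2.INTER_CUBIC))
E
```

```text
[ 0.62964125 -0.12427009  0.2823555 ] [ 3.14034188 -0.00497701  3.1243091 ] [ 0.32727551 -0.52368124  1.4491482 ]
```

View pics/s1b.png

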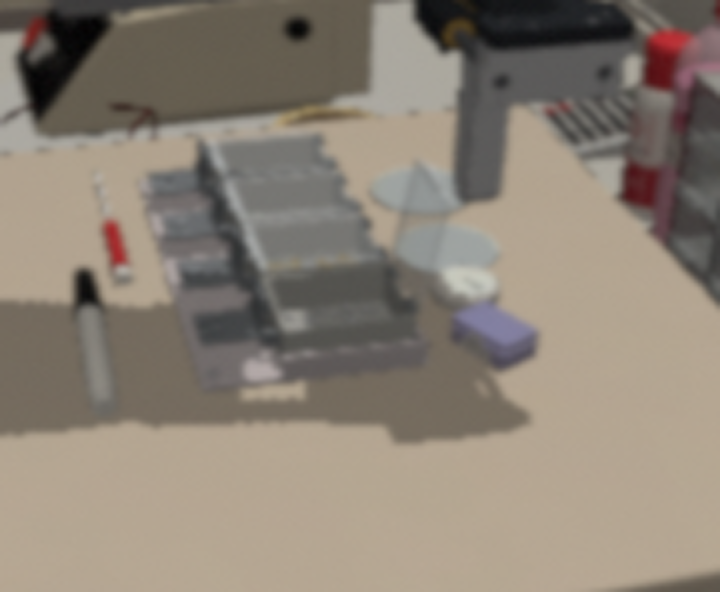

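The fingertip (crop 480,190) hangs behind the open lid, whose edge is faintly seen at (420,165). Now I sweep it down along the hinge arc.

Emit:
servo_tool(motion=[[1, -1, 0, 0.1, 0], [1, -2, 0.05, 0.2, 0], [1, -3, 0.1, 0.25, 0], [1, -3.8, 0.1, 0.3, 0], [1, -4.5, 0.1, 0.3, 0], [1, -5.2, 0.1, 0.15, 0], [1, -5.9, 0.15, 0, 0], [1, -6.6, 0.15, -0.4, 0], [1, -7.3, 0.15, -0.8, 0], [1, -7.9, 0.2, -1.3, 0], [1, -8.5, 0.2, -1.8, 0], [1, -9, 0.2, -2.5, 0], [1, -9.4, 0.2, -3.2, 0], [1, -9.7, 0.2, -3.8, 0], [1, -9.8, 0.2, -4.2, 0], [1, -9.8, 0.2, -4.2, 0]])

```text
time_s: 4.75
ee_pos: [0.5321, -0.1237, 0.2424]
eef_rot: [3.141, -0.0, 3.123]
force: [0.6, -0.2, 0.6]
grip_width: 0.0005
grip_force: 0.1
```

```bash
python3 - <<'E'
from h import *
c,o=grab('side','s2.png');print(o['ee_pos'],o['eef_rot'],o['force'])
cv2.imwrite('pics/s2b.png',cv2.resize(c['image'][150:240,190:290,::-1],None,fx=6,fy=6,interpolation=cv2.INTER_CUBIC))
E
```

```text
[ 0.53209548 -0.1236968   0.24236417] [ 3.14147717e+00 -4.43356222e-04  3.12274896e+00] [ 0.57955039 -0.16634034  0.63861568]
```

View pics/s2b.png

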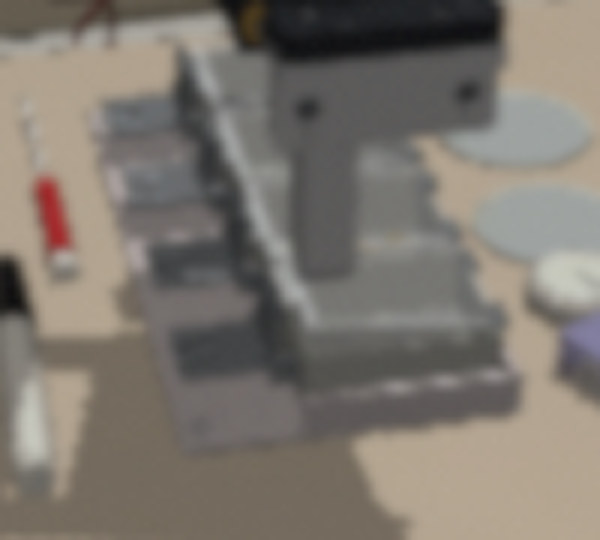

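The finger (crop 325,270) holds the screw lid nearly shut, and nothing else has been disturbed. I press on slowly.

Emit:
servo_tool(motion=[[1, 0, 0, -0.2, 0], [1, 0, 0, -0.4, 0], [1, 0, 0, -0.6, 0], [1, 0, 0, -0.75, 0], [1, 0, 0, -0.75, 0]])

```text
time_s: 5.42
ee_pos: [0.5321, -0.1237, 0.2349]
eef_rot: [3.141, -0.0, 3.123]
force: [0.1, -0.5, -0.6]
grip_width: 0.0005
grip_force: 0.0
```

Emit:
servo_tool(motion=[[1, 0, 0, -0.1, 0], [1, 0, 0, -0.2, 0], [1, 0, 0, -0.2, 0]])

```text
time_s: 5.8
ee_pos: [0.5321, -0.1237, 0.2334]
eef_rot: [-3.142, -0.0, 3.123]
force: [-2.1, 0.2, 3.9]
grip_width: 0.0002
grip_force: 2.0
```

Emit:
servo_tool(motion=[[1, 0, 0, -0.1, 0], [1, 0, 0, -0.1, 0]])

```text
time_s: 6.05
ee_pos: [0.5322, -0.1237, 0.233]
eef_rot: [-3.141, 0.0, 3.123]
force: [-5.2, 1.5, 12.9]
grip_width: 0.0005
grip_force: 6.5
```

Emit:
servo_tool(motion=[[1, 0, 0, 1, 0], [1, 0, 0, 3, 0], [1, 0, 0, 7, 0], [1, 0, 0, 11, 0], [1, 0, 0, 11, 0]])

```text
time_s: 6.68
ee_pos: [0.5323, -0.1237, 0.3452]
eef_rot: [-3.14, 0.005, 3.123]
force: [-0.5, -0.7, -0.8]
grip_width: 0.0007
grip_force: 0.0
```

```bash
python3 - <<'E'
from h import *
c,o=grab('side','s3.png');print(o['ee_pos'],o['force']);d,_=grab('top','t3.png')
a=c['image'][150:240,190:290,::-1];b=d['image'][150:260,165:300,::-1]
cv2.imwrite('pics/s3b.png',np.hstack([cv2.resize(a,(400,360)),cv2.resize(b,(400,360))]))
E
```

```text
[ 0.53234497 -0.12374017  0.34521888] [-0.5360144  -0.74763545 -0.83210976]
```

View pics/s3b.png

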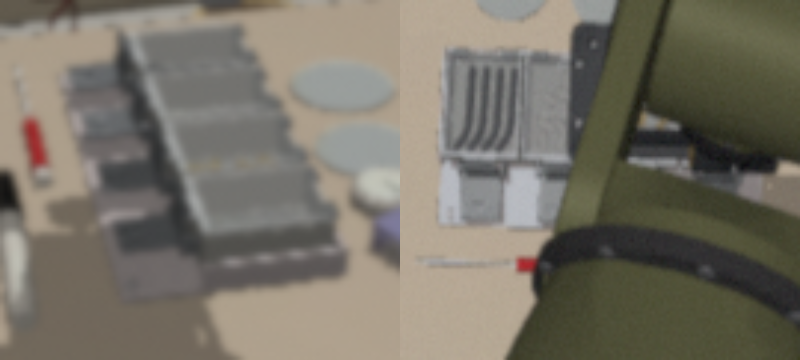

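The screw lid stays down (left view, 265,200, level with the other boxes), and the tips tab is clear at right (483,190). I move above the tips tab.

Emit:
servo_tool(motion=[[1, -1.5, 5.8, 0, 0], [1, -3, 11.6, 0, 0], [1, -4, 17.3, 0, 0], [1, -4, 17.3, 0, 0], [1, -4, 17.3, -5, 0], [1, -4, 17.3, -9, 0], [1, -4, 17.3, -11.5, 0], [1, -4, 17.3, -11.5, 0]])

```text
time_s: 7.78
ee_pos: [0.4917, 0.0486, 0.225]
eef_rot: [-3.141, -0.005, 3.122]
force: [0.7, -0.4, 0.9]
grip_width: 0.0007
grip_force: 0.0
```

```bash
python3 - <<'E'
from h import *
c,o=grab('wrist','w4.png');print(o['ee_pos'],o['force']);d,_=grab('side','s4.png')
a=c['image'][:,:,::-1];b=d['image'][140:220,190:280,::-1]
cv2.imwrite('pics/w4b.png',np.hstack([cv2.resize(a,(400,300)),cv2.resize(b,(400,300))]))
E
```

```text
[0.4916718  0.04857345 0.22497878] [ 0.68234109 -0.3911178   0.87428436]
```

View pics/w4b.png

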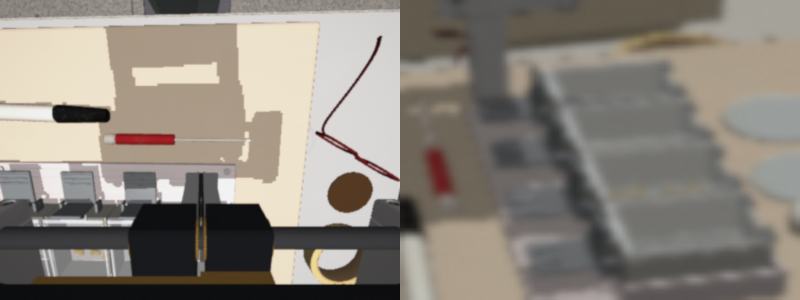

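The fingertip (left 201,180; right 490,95) is centred over the tips tab. I press in small steps.

Emit:
servo_tool(motion=[[1, 0, 0, -0.3, 0], [1, 0, 0, -0.6, 0], [1, 0, 0, -0.8, 0], [1, 0, 0, -0.9, 0], [1, 0, 0, -0.98, 0], [1, 0, 0, -0.98, 0], [1, 0, 0, -0.98, 0]])

```text
time_s: 8.75
ee_pos: [0.4921, 0.0493, 0.2174]
eef_rot: [3.142, 0.0, 3.123]
force: [0.2, 0.4, 1.2]
grip_width: 0.0002
grip_force: 0.7
```

```bash
python3 - <<'E'
from h import *
d,o=grab('side','s5.png');print(o['ee_pos'],o['force'])
cv2.imwrite('pics/s5b.png',cv2.resize(d['image'][120:220,190:290,::-1],(600,600)))
E
```

```text
[0.49214156 0.04932129 0.21743246] [0.23223233 0.41818256 1.24944955]
```

View pics/s5b.png

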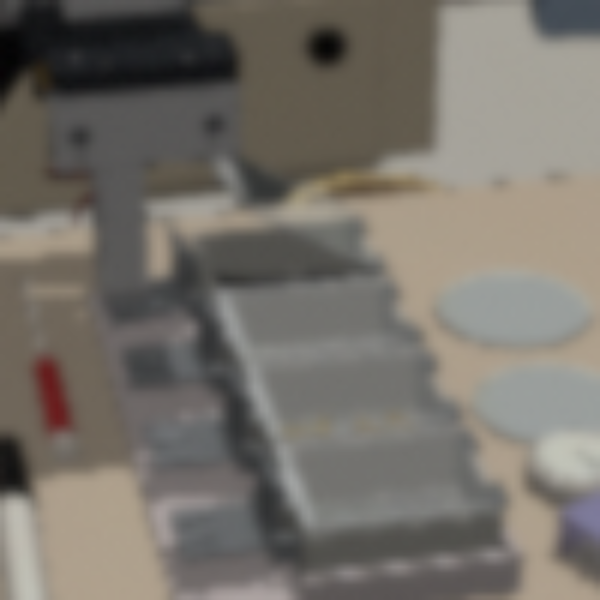

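The tips lid has come free: its edge is at (240,180), and the box below looks dark and open. I hold briefly, then draw back.

Emit:
servo_tool(motion=[[1, 0, 0, 0, 0], [1, 0, 0, 0, 0], [1, 0, 0, 0, 0], [1, 0, 0, 0, 0], [1, -0.2, 0, 1, 0], [1, -0.8, 0, 3, 0], [1, -3, 0, 6, 0], [1, -6, 0, 10, 0], [1, -10, 0, 14, 0], [1, -12, 0, 14, 0], [1, -12, 0, 14, 0], [1, -12, 0, 14, 0]])

```text
time_s: 10.3
ee_pos: [0.3725, 0.0493, 0.3574]
eef_rot: [-3.142, -0.0, 3.123]
force: [-1.2, -0.6, -0.4]
grip_width: 0.0002
grip_force: 0.0
```

```bash
python3 - <<'E'
from h import *
d,o=grab('side','s6.png');print(o['ee_pos'],o['force']);c,_=grab('top','t6.png');w,_=grab('wrist','w6.png')
f=lambda a,s:cv2.resize(a[:,:,::-1],s)
cv2.imwrite('pics/s6b.png',np.hstack([f(d['image'][120:240,190:310],(400,400)),f(w['image'][60:384],(400,400))]))
E
```

```text
[0.3725478  0.0492898  0.35738679] [-1.15659281 -0.56213191 -0.35929167]
```

View pics/s6b.png

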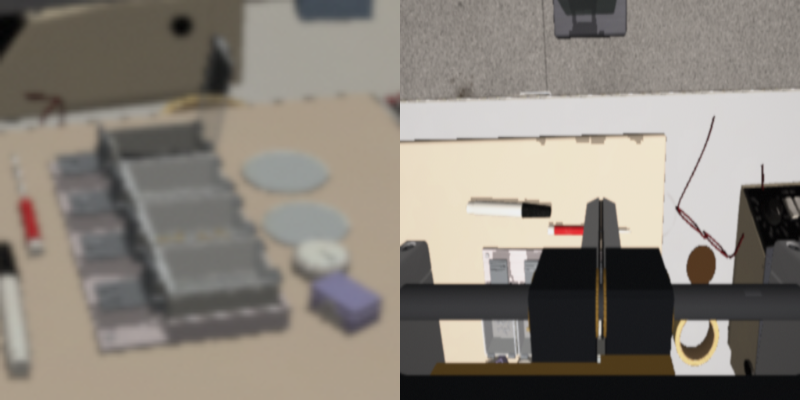

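The tips lid now stands fully upright (left view, edge at 215,60). The screw box and the others are shut, and the loose things have not moved. The robot is clear of everything, so I hand in.

```bash
python3 -c "
from station import ctrl
print(ctrl.hand_in())"
```

```text
the job is handed in; nothing more can be done
None
```

I pushed the screw lid down until it stayed shut, then pressed the tips catch so its lid sprang upright, drew the arm back and handed the job in; the pictures show the other boxes still shut and nothing loose moved, and the hand-in gave no verdict.

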